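# Sort the bonding kit into its rack

### The job

The press has to be changed over: sort the five kit parts that lie loose on the right of the worktop into the rack along its front edge, ready for the next job. The hot bar, the jig block, the film reel, the test weight and the jar each go into the nest whose recess is cut for it, standing upright as they do now, flat on the floor of the recess, and are left there.

Things in the scene. Friction and masses are not known exactly. Their poses are not given: they have to be found in the camera images.
- hot_bar: The hot bar: a long narrow bar of the bonding press, copper-coloured, with a thin steel blade along its top, 85 mm long (along its y), 21 mm wide (along x), 22 mm high; the copper body is the lowest 16 mm. Origin at the centre of its underside, z up. Grip it across its 21 mm width at the middle.
- jig_block: The jig block: a pale metal block, 60 mm long (along its y), 40 mm wide (along x), 34 mm high in all, with a raised rib along one long side and pins on its lower step. Origin at the centre of its underside, z up. Grip it across the 40 mm width.
- film_reel: The film reel: a flat white-flanged reel lying on its side, 64 mm in diameter, 12 mm thick; the flanges are the lowest and highest 2 mm. Origin at the centre of its underside, z up. Grip it across the rim, with the fingertips 6 or 7 mm above its underside, so that they stay clear of the edge of its nest.
- test_weight: The test weight: a small upright turned weight, 22 mm in diameter, 36 mm high with its knob (the straight body is 25 mm high). Origin at the centre of its underside, z up.
- screw_jar: The jar: a small upright jar with a screw lid, 42 mm in diameter, 52 mm high. Origin at the centre of its underside, z up.
- nest_bar: The nest of the hot bar: a long narrow recess 95 mm (along its x) by 31 mm (along its y), 6 mm deep, its floor 8 mm above the origin. Grey block 103 x 84 x 14 mm (its x, y, z); origin at the centre of its underside, z up, 3 mm above the worktop. Recess central, floor dark, edge chamfered 2 mm. Five nests stand side by side in an aluminium rack, in any order; nests and rack are fixed.
- nest_jig: The nest of the jig block: a rectangular recess 70 mm (along its x) by 50 mm (along its y), 10 mm deep, its floor 4 mm above the origin. Grey block 103 x 84 x 14 mm (its x, y, z); origin at the centre of its underside, z up, 3 mm above the worktop. Recess central, floor dark, edge chamfered 2 mm. Five nests stand side by side in an aluminium rack, in any order; nests and rack are fixed.
- nest_reel: The nest of the film reel: the largest round recess, 74 mm in diameter, 5 mm deep, its floor 9 mm above the origin. Grey block 103 x 84 x 14 mm (its x, y, z); origin at the centre of its underside, z up, 3 mm above the worktop. Recess central, floor dark, edge chamfered 2 mm. Five nests stand side by side in an aluminium rack, in any order; nests and rack are fixed.
- nest_weight: The nest of the test weight: the smallest round recess, 32 mm in diameter, 10 mm deep, its floor 4 mm above the origin. Grey block 103 x 84 x 14 mm (its x, y, z); origin at the centre of its underside, z up, 3 mm above the worktop. Recess central, floor dark, edge chamfered 2 mm. Five nests stand side by side in an aluminium rack, in any order; nests and rack are fixed.
- nest_jar: The nest of the jar: the middle-sized round recess, 52 mm in diameter, 10 mm deep, its floor 4 mm above the origin. Grey block 103 x 84 x 14 mm (its x, y, z); origin at the centre of its underside, z up, 3 mm above the worktop. Recess central, floor dark, edge chamfered 2 mm. Five nests stand side by side in an aluminium rack, in any order; nests and rack are fixed.

How it is judged (in metres and radians):
At the end, for the whole second after the job is handed in: Each of the five parts rests in its own nest: within 9.5 mm of the nest's centre, its underside no more than 3 mm above the recess floor, upright within 0.1 rad (6 degrees; the reel flat within 0.05 rad), and at rest (horizontal distance between hot_bar and nest_bar below 0.0095 m and z of hot_bar in the frame of nest_bar below 0.011 m and angle between each of hot_bar, jig_block, test_weight, screw_jar's own z axis and vertical below 0.1 rad and linear speed of each of hot_bar, jig_block, film_reel, test_weight, screw_jar below 0.02 m/s and horizontal distance between jig_block and nest_jig below 0.0095 m and z of jig_block in the frame of nest_jig below 0.007 m and horizontal distance between film_reel and nest_reel below 0.0095 m and z of film_reel in the frame of nest_reel below 0.012 m and angle between film_reel's own z axis and vertical below 0.05 rad and horizontal distance between test_weight and nest_weight below 0.0095 m and z of test_weight in the frame of nest_weight below 0.007 m and horizontal distance between screw_jar and nest_jar below 0.0095 m and z of screw_jar in the frame of nest_jar below 0.007 m); the robot touches nothing.
It also fails if it takes over 115 s, if anything falls off the work surface, if the arm or the gripper's body presses on something with over 40 N, if the wrist force passes 120 N, or if a joint passes its speed limit or range.

### The arm

A 7-joint arm with a two-finger parallel gripper is mounted at the origin on a cart in front of the work surface, level with it; the furniture and walls round the work are solid. World frame = base frame: x ahead of the robot, y to its left, z up, the work surface at z = 0. Lengths are in mm, angles in rad, forces in N, time in s.
With the tool pointing down it reaches from about 400 to 875 mm from the base axis. Payload 4.4 kg.
Tool frame: the origin (TCP) lies on the centre line of the jaws, within the pads' length; the fingertips stand 25 mm ahead of it and the grasp point (between the pads) lies 6 mm ahead of it (ctrl.finger_overhang is the distance from the TCP to the fingertips, in mm); z points along the fingers, y is the line along which they close (so a half turn about z gives the same grasp; the last joint's range is limited). The gripper opens to 85 mm and grips with 20 to 120 N. Pads are 22 mm wide; open, the fingers measure 114 mm over their backs; the gripper's body (76 mm by 85 mm) begins 54 mm behind the grasp point. The pads swing forward as they close: fully open they stand 13 mm farther back than shut.
Start: joints at [-1.405, 0.628, 0.038, 1.517, -0.027, 0.996, -0.02], TCP at [149.3, 632.635, 256.313] pointing down, gripper open.
Joint ranges: [-3.06, 3.06], [-0.37, 2.12], [-1.25, 1.32], [0.18, 2.47], [-1.1, 4.24], [0.23, 1.98], [-2.94, 2.94]. Speed limits (rad/s): [2.57, 2.57, 3.14, 3.14, 3.14, 3.14, 3.14].

### API

Orientations are given as [roll, pitch, yaw] about the fixed x, y, z axes, in that order (R = Rz(yaw) Ry(pitch) Rx(roll)).
In Python, from cell import ctrl gives the robot as it stands. The module is installed in compiled form; this text tells all that it offers.
- The arm moves only by the tool play_rows, never from a script. Its argument "targets" is a list of rows, each a list of 5 numbers: the closure, from 0 (fully open) to 1 (shut), then the shift along the tool's x, y, z in cm, then the turn about the tool's z in degrees. In form: [[gripper, dx, dy, dz, spin], ...]. A call has 1 to 10 rows; each row is the pose to reach, as a shift and turn from the pose commanded when the call began, along the tool's axes at that moment; what a row does not reach only later rows make up. A row lasts 1/10 s, in which the tool goes at most 50 mm and 8.59 degrees, less where a joint would pass 70% of its speed; a pose out of reach is approached as far as the arm can. A call with a gripper value outside its range is refused whole. The fingers move at their own pace and stop on an object; the grip force is fixed at half the most. Time passes only in rows, so rows that repeat a pose let the fingers close. It gives the time, the measured TCP pose, the force, the opening and the grip force at its end, in the units of the state.
- ctrl.read_state(): the state, without advancing time (a new reading comes with each control period).
- ctrl.get_image(name): name is "scene" or "top" or "wrist"; returns (picture, depth): 480x640x3 uint8, red, green, blue; 480x640 float32, mm along the optical axis (not along the pixel's ray), 0 where there is no reading.
- ctrl.calibration(name): a dict with "vfov" (degrees; the focal length in pixels is half the picture's height over the tangent of half this angle, whatever the lens; pixels are square), "cx", "cy" (the principal point, pixels), "extrinsics" (4x4, takes a point from camera to world coordinates); the wrist camera has in their place "mount" (4x4, takes a point from camera to tool coordinates, whose origin is the TCP and whose axes are the flange's). Camera axes: x right, y down, z forward; pixel columns grow to the right and rows downward; lengths in mm; the calibration is good to about 2 mm. A picture is of the moment at which its call begins: read the wrist's pose just before it. calibration takes no time and is no camera call.
- ctrl.finish_job(): hands the job in; it is judged then, once.
Trained networks look in the newest picture that a camera, given by its name, has taken for a name from the list of things; names that differ only in an ending like _2 or _b are one class to them, and where a whole thing is asked for, a point or a joint stands for the part that bears it (a point fixed in the world has none). Each returns a list of dicts, best first, with "confidence" (0 to 1); they miss things now and then, are a little off and sometimes report something else, mostly with a low value. They report only what shows in the picture. A call takes as long as a camera call.
- ctrl.search_frame(camera, name): "bbox" ([left, top, right, bottom] in pixels, round what is visible of it).
- ctrl.trace(camera, name): "pixels" (480x640 bool, what is visible of it) and "bbox" ([left, top, right, bottom] in pixels, round what is visible of it).
The state is a dict: "clock": time; "qpos": joint angles; "qd": joint speeds; "tau": joint torques, N m; "eef_pos": TCP position; "tool_rot": TCP orientation; "force": force on the tool from outside, world axes, zero at the start; "torque": the same for the moment, N m; "width": finger opening in mm; "gripper_force": force on a finger pad.
Only numpy, scipy, OpenCV 4.12 (cv2) and the standard library are available. Lean on these libraries where they do the work, as an engineer would, in place of code of your own. Each camera call takes 0.05 s, during which the arm holds its last target. There are 200 camera calls.

## Working session

There is one attempt and no reset: what is moved stays moved. The work goes in short steps, Python scripts to look and compute and a tool call to move; the robot and the scene stay as the last step left them, time stands still between calls to the robot, and variables do not carry over. Pictures are saved under pics/ and viewed, at most 14 in all, crops included, and the job is handed in when it is done.

Besides the shell and the picture viewer there is one more tool, called after "Request:" as name(argument=value, ...) on one line, values as JSON. play_rows: Moves the arm, as the interface text tells. Its arguments: {"type":"object","properties":{"targets":{"type":"array"}},"required":["targets"]}

```bash
mkdir -p pics
cat > h.py <<'E'
import numpy as np, cv2
from cell import ctrl
from scipy.spatial.transform import Rotation as R
def K(c):
    k=ctrl.calibration(c); f=240/np.tan(np.radians(k['vfov'])/2); return k,f
def T(c,s=None):
    k,f=K(c)
    if 'extrinsics' in k: return np.array(k['extrinsics'])
    s=s or ctrl.read_state(); M=np.eye(4); M[:3,:3]=R.from_euler('xyz',s['tool_rot']).as_matrix(); M[:3,3]=s['eef_pos']
    return M@np.array(k['mount'])
def cloud(c,d,M):
    k,f=K(c); v,u=np.mgrid[:480,:640]
    P=np.stack([(u-k['cx'])/f*d,(v-k['cy'])/f*d,d],-1)
    return P@M[:3,:3].T+M[:3,3]
E
python3 - <<'E'
from h import *
s=ctrl.read_state(); print(s)
for c in ['top','scene']:
    im,d=ctrl.get_image(c); cv2.imwrite(f'pics/{c}0.png',im[...,::-1]); np.save(f'{c}.npy',d)
    print(c,ctrl.calibration(c))
    P=cloud(c,d,T(c))
    if c=='top':
        for n in ['hot_bar','jig_block','film_reel','test_weight','screw_jar','nest_bar','nest_jig','nest_reel','nest_weight','nest_jar']:
            for r in ctrl.trace(c,n)[:2]:
                m=r['pixels']&(d>0); q=P[m]
                if len(q): print(n,round(r['confidence'],2),np.round(r['bbox']),np.median(q,0).round(),np.percentile(q[:,2],[5,95]).round(), cv2.minAreaRect(q[:,:2].astype(np.float32)))
print(ctrl.calibration('wrist'),ctrl.finger_overhang)
E
```

```text
{'clock': 0.0, 'qpos': array([-1.40476472,  0.62935035,  0.03842432,  1.51838186, -0.02698625,
        0.99633778, -0.01997565]), 'qd': array([ 1.29449184e-04, -7.46279904e-05, -1.67403038e-04, -1.32971652e-03,
        8.43751795e-04, -3.46923398e-04, -1.06505490e-03]), 'tau': array([ 3.37352312e-04, -5.63415062e+01,  1.22609261e+00, -1.93446118e+01,
        1.09428767e-02,  1.03634759e-02,  1.88023165e-06]), 'eef_pos': array([149.17251683, 632.0362761 , 255.38158512]), 'tool_rot': array([-3.13963307e+00,  2.78180768e-05,  2.90980686e+00]), 'force': array([ 0.75311945, -0.08481825, -0.241156  ]), 'torque': array([-0.0192666 , -0.04048448,  0.00710935]), 'gripper_force': 0.0, 'width': 85.62327957371478}
top {'vfov': 49.929843132455694, 'cx': 319.18343046125653, 'cy': 237.2196318582884, 'extrinsics': array([[ 2.48087831e-03, -9.98178649e-01,  6.02762788e-02,
         4.59673687e+02],
       [-9.99994139e-01, -2.61857169e-03, -2.20548743e-03,
         3.41175352e+00],
       [ 2.35930822e-03, -6.02704540e-02, -9.98179296e-01,
         1.18659256e+03],
       [ 0.00000000e+00,  0.0000000
[... 1721 characters left out ...]
7e+02],
       [-8.89811303e-01, -2.43487023e-01,  3.85940300e-01,
        -5.75374089e+02],
       [-1.80726826e-02, -8.26283594e-01, -5.62964297e-01,
         8.46665981e+02],
       [ 0.00000000e+00,  0.00000000e+00,  0.00000000e+00,
         1.00000000e+00]])}
{'vfov': 58.127593945853526, 'cx': 315.8767562829625, 'cy': 240.72977300282554, 'mount': array([[-3.78128454e-04, -9.52482193e-01, -3.04594041e-01,
         7.73924572e+01],
       [ 9.99999898e-01, -2.84752970e-04, -3.50979559e-04,
         1.01702437e+00],
       [ 2.47567722e-04, -3.04594142e-01,  9.52482203e-01,
        -1.16284986e+02],
       [ 0.00000000e+00,  0.00000000e+00,  0.00000000e+00,
         1.00000000e+00]])} 25.0
```

Run:
```python
import cv2
im=cv2.imread('pics/top0.png'); cv2.imwrite('pics/top0c.png',cv2.resize(im[160:330,110:540],(800,316),interpolation=cv2.INTER_CUBIC))
```

```text
(no output)
```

View pics/top0c.png

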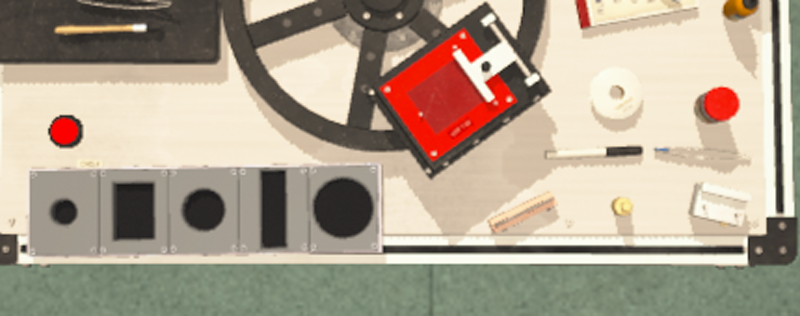

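View pics/scene0.png

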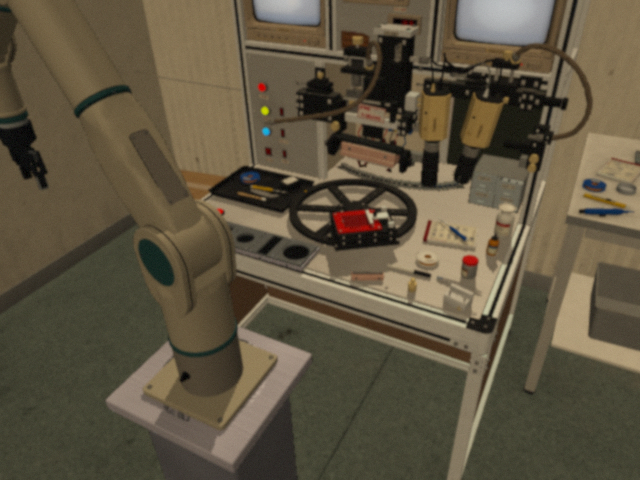

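Top view: nests left to right (y ≈ 399, 314, 227, 142, 56) are weight, jig, jar, bar and reel. The parts are the bar (525,212 in the crop), weight (622,206), reel (615,95), jar (717,105) and jig (720,205). Next I'll check obstacle heights and find the weight.

Run:
```python
from h import *
d=np.load('top.npy');P=cloud('top',d,T('top'));ok=d>0
m=np.zeros_like(ok);m[262:282,434:456]=1;q=P[m&ok];q=q[q[:,2]>12];print('weight',q.mean(0),q.max(0),q.min(0))
for x in range(380,800,40):
    print(x,[int(max([0]+list(P[ok&(abs(P[...,0]-x)<20)&(abs(P[...,1]-y)<25)][:,2]))) for y in range(450,-500,-50)])
```

```text
weight [ 454.56181437 -281.34743131   26.03595031] [ 463.43971545 -271.87044005   39.57714514] [ 445.29594203 -293.85651068   12.44572573]
380 [20, 21, 20, 24, 20, 20, 20, 22, 17, 14, 3, 2, 2, 5, 2, 2, 3, 3, 8]
420 [22, 23, 24, 22, 22, 23, 24, 23, 23, 22, 7, 18, 25, 7, 7, 5, 5, 30, 27]
460 [22, 23, 23, 22, 23, 22, 24, 23, 20, 22, 7, 7, 28, 25, 24, 39, 32, 39, 38]
500 [21, 22, 26, 24, 24, 23, 23, 22, 22, 22, 82, 76, 7, 14, 15, 12, 26, 39, 10]
540 [11, 18, 7, 7, 6, 5, 28, 33, 34, 83, 86, 83, 78, 15, 16, 15, 14, 55, 7]
580 [6, 9, 8, 6, 7, 7, 34, 33, 41, 84, 86, 93, 90, 77, 18, 19, 53, 57, 5]
620 [22, 22, 22, 21, 21, 31, 34, 7, 29, 83, 89, 104, 93, 75, 19, 18, 5, 8, 5]
660 [9, 18, 16, 17, 8, 33, 31, 30, 31, 32, 84, 92, 92, 30, 15, 7, 8, 7, 7]
700 [9, 16, 19, 21, 21, 33, 29, 31, 39, 38, 31, 78, 35, 32, 17, 17, 28, 63, 70]
740 [22, 21, 256, 269, 279, 357, 308, 347, 354, 402, 402, 194, 396, 410, 410, 417, 417, 16, 8]
780 [21, 22, 9, 38, 381, 389, 415, 399, 358, 504, 501, 463, 479, 488, 411, 487, 493, 405, 97]
```

```bash
cat >> h.py <<'E'
def go(x,y,z,yawdeg,s=None):
    s=s or ctrl.read_state(); M=R.from_euler('xyz',s['tool_rot']).as_matrix()
    v=M.T@(np.array([x,y,z])-s['eef_pos'])/10
    cur=np.degrees(s['tool_rot'][2]); sp=-((yawdeg-cur+180)%360-180)
    print('go d(cm)',v.round(2),'spin',round(sp,1),'j7',s['qpos'][6].round(2),'t',round(s['clock'],1))
E
python3 -c "
from h import *
go(440,230,300,180)"
```

```text
go d(cm) [-37.54 -32.51  -4.37] spin -13.3 j7 -0.02 t 0.6
```

Request:
play_rows(targets=[[0, -37.5, -32.5, -4.4, -13.3], [0, -37.5, -32.5, -4.4, -13.3], [0, -37.5, -32.5, -4.4, -13.3], [0, -37.5, -32.5, -4.4, -13.3], [0, -37.5, -32.5, -4.4, -13.3], [0, -37.5, -32.5, -4.4, -13.3], [0, -37.5, -32.5, -4.4, -13.3], [0, -37.5, -32.5, -4.4, -13.3], [0, -37.5, -32.5, -4.4, -13.3], [0, -37.5, -32.5, -4.4, -13.3]])

```text
clock: 1.6
eef_pos: [440.7, 228.2, 300.9]
tool_rot: [3.141, 0.001, 3.142]
force: [1.0, 0.6, -0.9]
width: 85.7
gripper_force: 0.0
```

Request:
play_rows(targets=[[0, 0, 0, 0, 0], [0, 0, 0, 0, 0], [0, 0, 0, 0, 0]])

```text
clock: 1.9
eef_pos: [438.8, 231.3, 300.2]
tool_rot: [3.141, -0.001, -3.14]
force: [-0.5, 0.8, 0.2]
width: 85.7
gripper_force: 0.0
```

```bash
cat >> h.py <<'E'
def look(name):
    s=ctrl.read_state(); im,d=ctrl.get_image('wrist'); M=T('wrist',s)
    cv2.imwrite(f'pics/{name}.png',im[...,::-1]); np.savez(f'{name}.npz',im=im,d=d,M=M); return im,d,M
def toplane(uv,z,M,c='wrist'):
    k,f=K(c); uv=np.asarray(uv,float).reshape(-1,2)
    r=np.c_[(uv[:,0]-k['cx'])/f,(uv[:,1]-k['cy'])/f,np.ones(len(uv))]@M[:3,:3].T
    return M[:3,3]+r*((z-M[2,3])/r[:,2])[:,None]
E
python3 - <<'E'
from h import *
im,d,M=look('w1'); s=ctrl.read_state(); print(s['eef_pos'],s['tool_rot'])
g=im.max(2); m=(g<75).astype(np.uint8)
n,l,st,ce=cv2.connectedComponentsWithStats(m)
for i in range(1,n):
    if st[i,4]>300:
        v,u=np.nonzero(l==i); Q=toplane(np.c_[u,v],10,M)
        print(st[i],Q.mean(0).round(1),np.round(cv2.minAreaRect(Q[:,:2].astype(np.float32))[0],1),[np.round(a,1) for a in cv2.minAreaRect(Q[:,:2].astype(np.float32))[1:]])
E
```

```text
[438.63344449 231.64169588 300.20369898] [ 3.14097697e+00 -6.78032188e-04 -3.13854473e+00]
[ 130    0  164   16 2394] [285.4 141.5  10. ] [285.2 144.4] [array([ 11.3, 136.9]), np.float64(0.1)]
[ 579  128   43   61 1033] [402.4 499.2  10. ] [403.9 502.6] [array([67. , 29.4]), np.float64(37.3)]
[  0 141 182  10 896] [398.9 -12.3  10. ] [399.5  24. ] [array([  8.1, 168.3]), np.float64(0.1)]
[ 204  151   38   96 2901] [448.9 143.6  10. ] [450.6 143.5] [array([93. , 29.5]), np.float64(0.8)]
[ 375  161   55   70 3444] [446.1 313.5  10. ] [447.  314.2] [array([67.1, 49.2]), np.float64(0.9)]
[  97  164   75   74 4367] [451.6  57.8  10. ] [452.2  57.7] [array([70.7, 72.1]), np.float64(84.3)]
[ 286  173   53   50 2049] [448.2 228.6  10. ] [448.4 228.6] [array([47.7, 49.9]), np.float64(0.1)]
[475 181  31  30 673] [445.8 398.3  10. ] [446.2 398.2] [array([26.1, 28.9]), np.float64(48.9)]
[    0   242   640   238 67905] [687.7 201.9  10. ] [642.1 237.3] [array([298.5, 766.4]), np.float64(0.1)]
```

View pics/w1.png

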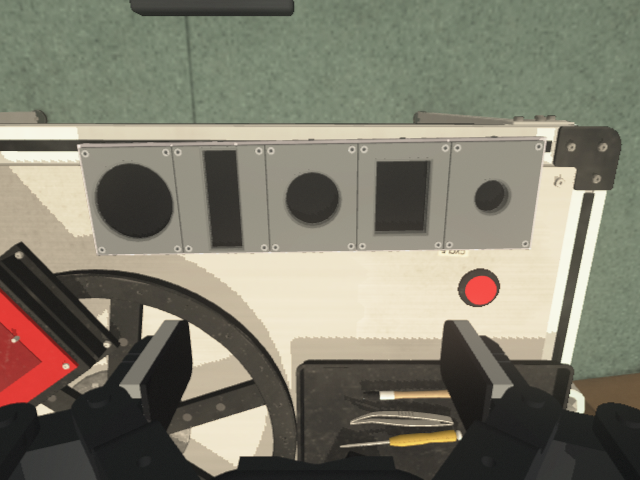

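Wrist view: the recesses appear in a row from (133,200) reel to (490,196) weight. Their centres agree with the top camera within 2 mm, and the rack is turned about 1°.

Request:
play_rows(targets=[[0, -5, 52, 0, 0], [0, -5, 52, 0, 0], [0, -5, 52, 0, 0], [0, -5, 52, 0, 0], [0, -5, 52, 0, 0], [0, -5, 52, 0, 0], [0, -5, 52, 0, 0], [0, -5, 52, 0, 0], [0, -5, 52, 0, 0], [0, -5, 52, 0, 0]])

```text
clock: 2.95
eef_pos: [483.1, 718.4, 300.1]
tool_rot: [3.14, -0.002, -3.136]
force: [1.5, 1.6, -0.3]
width: 85.2
gripper_force: 0.0
```

Request:
play_rows(targets=[[0, 0, 0, 0, 0], [0, 0, 0, 0, 0], [0, 0, 0, 0, 0], [0, 0, 0, 0, 0]])

```text
clock: 3.35
eef_pos: [487.6, 712.9, 303.3]
tool_rot: [3.141, 0.001, 3.141]
force: [-0.4, -1.0, 0.3]
width: 85.2
gripper_force: 0.0
```

Run:
```python
from h import *
im,d,M=look('w2'); s=ctrl.read_state(); print(s['eef_pos'],s['tool_rot'],s['qpos'].round(2))
P=cloud('wrist',d,M)
H=dict(hot_bar=16,jig_block=34,film_reel=12,test_weight=36,screw_jar=52)
for n,h in H.items():
    for r in ctrl.trace('wrist',n)[:2]:
        m=r['pixels']&(d>0); q=P[m]
        v,u=np.nonzero(m); 
        t=q[(q[:,2]>h-5)&(q[:,2]<h+9)]
        print(n,round(r['confidence'],2),np.round(r['bbox']),np.percentile(q[:,2],[5,95]).round(),np.percentile(q[:,0],[2,98]).round(),np.percentile(q[:,1],[2,98]).round(),[np.round(a,1) for a in cv2.minAreaRect(q[:,:2].astype(np.float32))])
        if len(t)>5: print('   top',len(t),t.mean(0).round(1),[np.round(a,1) for a in cv2.minAreaRect(t[:,:2].astype(np.float32))])
```

```text
[487.76765804 712.89778016 303.57948039] [3.14018024e+00 1.13444529e-03 3.14053523e+00] [-1.01  1.03  0.03  0.52 -0.02  1.59  0.57]
jig_block 0.3 [  0.  83.  34. 199.] [10. 17.] [398. 496.] [417. 441.] [array([449.1, 437.8]), array([ 29.5, 108.8]), np.float64(77.1)]
```

View pics/w2.png

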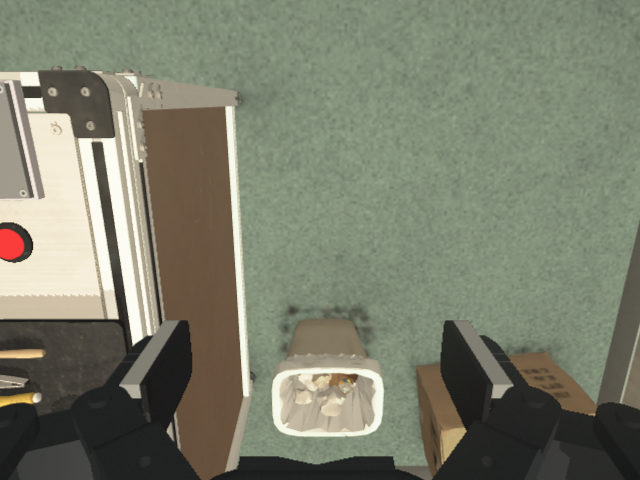

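I moved along +y by mistake: at this yaw, tool y is world +y. The view shows only the rack's left end and the floor. Going the other way.

Request:
play_rows(targets=[[0, 0.5, -50, 0, 0], [0, 0.5, -50, 0, 0], [0, 0.5, -50, 0, 0], [0, 0.5, -50, 0, 0], [0, 0.5, -50, 0, 0], [0, 0.5, -50, 0, 0], [0, 0.5, -50, 0, 0], [0, 0.5, -50, 0, 0], [0, 0.5, -50, 0, 0], [0, 0.5, -50, 0, 0]])

```text
clock: 4.65
eef_pos: [482.2, 221.8, 301.5]
tool_rot: [3.141, 0.001, 3.141]
force: [0.8, 0.1, -0.1]
width: 85.4
gripper_force: 0.0
```

Request:
play_rows(targets=[[0, 0, -50, 0, 0], [0, 0, -50, 0, 0], [0, 0, -50, 0, 0], [0, 0, -50, 0, 0], [0, 0, -50, 0, 0], [0, 0, -50, 0, 0], [0, 0, -50, 0, 0], [0, 0, -50, 0, 0], [0, 0, -50, 0, 0], [0, 0, -50, 0, 0]])

```text
clock: 5.65
eef_pos: [482.1, -278.1, 301.5]
tool_rot: [-3.141, 0.001, 3.141]
force: [1.3, -0.4, 0.7]
width: 85.3
gripper_force: 0.0
```

Request:
play_rows(targets=[[0, 0, 0, 0, 0], [0, 0, 0, 0, 0], [0, 0, 0, 0, 0], [0, 0, 0, 0, 0]])

```text
clock: 6.05
eef_pos: [482.9, -274.1, 301.0]
tool_rot: [3.141, 0.0, -3.139]
force: [0.0, -0.4, -0.9]
width: 85.7
gripper_force: 0.0
```

```bash
cat > meas.py <<'E'
from h import *
import sys
im,d,M=look(sys.argv[1]); s=ctrl.read_state(); print(s['eef_pos'],s['tool_rot'],s['qpos'].round(2))
P=cloud('wrist',d,M)
H=dict(hot_bar=16,jig_block=34,film_reel=12,test_weight=36,screw_jar=52)
for n in sys.argv[2:] or list(H):
    h=H[n]
    for r in ctrl.trace('wrist',n)[:2]:
        m=r['pixels']&(d>0); q=P[m]
        v,u=np.nonzero(m); 
        t=q[(q[:,2]>h-5)&(q[:,2]<h+9)]
        print(n,round(r['confidence'],2),np.round(r['bbox']),np.percentile(q[:,2],[5,95]).round(),np.percentile(q[:,0],[2,98]).round(),np.percentile(q[:,1],[2,98]).round(),[np.round(a,1) for a in cv2.minAreaRect(q[:,:2].astype(np.float32))])
        if len(t)>5: print('   top',len(t),t.mean(0).round(1),[np.round(a,1) for a in cv2.minAreaRect(t[:,:2].astype(np.float32))])
E
python3 meas.py w3
```

```text
[ 482.92484173 -274.30984511  301.08095308] [ 3.14085677e+00  2.63842791e-04 -3.13886628e+00] [ 0.37  0.45  0.14  1.73 -0.07  0.97  2.11]
hot_bar 0.91 [392. 119. 482. 178.] [ 7. 21.] [424. 468.] [-199. -125.] [array([ 446. , -161.9]), array([20.9, 84.9]), np.float64(25.3)]
   top 1836 [ 446.5 -161.5   15.9] [array([ 446.2, -161.8]), array([20.7, 84.9]), np.float64(25.3)]
hot_bar 0.35 [297. 145. 319. 170.] [16. 35.] [443. 464.] [-291. -272.] [array([ 454. , -281.7]), array([21. , 21.7]), np.float64(89.7)]
   top 316 [ 452.7 -281.7   20.8] [array([ 454. , -281.7]), array([21.6, 21. ]), np.float64(0.7)]
jig_block 0.79 [136. 131. 220. 195.] [ 8. 33.] [434. 480.] [-429. -368.] [array([ 459.8, -406.6]), array([74. , 49.9]), np.float64(76.5)]
   top 845 [ 469.6 -402.1   32.3] [array([ 461.7, -400.4]), array([60. , 30.9]), np.float64(76.9)]
film_reel 0.65 [280. 262. 340. 322.] [-0. 12.] [563. 623.] [-306. -248.] [array([ 597.1, -276.2]), array([71.2, 63.7]), np.float64(12.2)]
   top 2541 [ 593.  -277.2   10.9] [array([ 594. , -277.3]), array([63.9, 63. ]), np.float64(0.9)]
film_reel 0.27 [166. 260. 222. 316.] [11. 51.] [557. 594.] [-411. -374.] [array([ 577.9, -395.6]), array([41.3, 46.8]), np.float64(50.5)]
   top 235 [ 562.7 -386.3   14.2] [array([ 566.3, -388.3]), array([39.6, 17.5]), np.float64(57.3)]
test_weight 0.92 [293. 145. 320. 170.] [19. 35.] [444. 464.] [-292. -273.] [array([ 454. , -282.2]), array([20.1, 21.6]), np.float64(89.7)]
   top 157 [ 454.  -282.1   34.1] [array([ 454.1, -282.3]), array([11.5, 12.1]), np.float64(89.6)]
screw_jar 0.83 [164. 261. 220. 316.] [ 8. 51.] [557. 595.] [-412. -374.] [array([ 590.2, -401.9]), array([44.6, 74.2]), np.float64(54.2)]
   top 1416 [ 575.8 -393.5   50.1] [array([ 576.3, -393.6]), array([40.2, 40.6]), np.float64(44.7)]
```

View pics/w3.png

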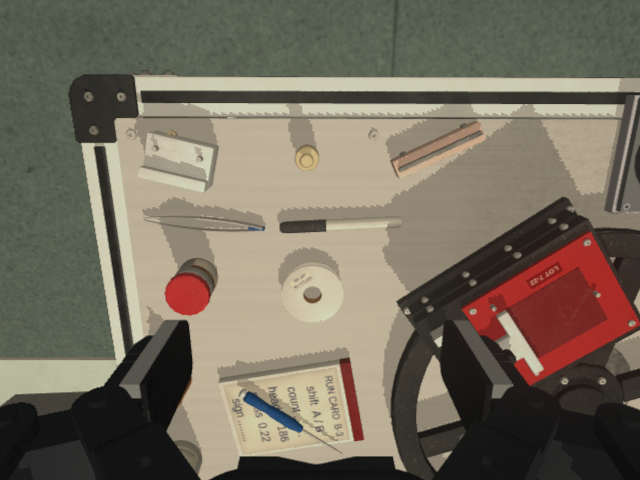

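Wrist view: bar (437,150), weight (307,157), reel (312,292), jar (190,290), jig (178,160), and all sizes and heights fit. Now I'll measure the fingertip offset from the saved depth image and plan the bar grasp.

```bash
cat > tips.py <<'E'
from h import *
import sys
z=np.load(sys.argv[1]+'.npz'); d=z['d']; k,f=K('wrist')
P=cloud('wrist',d,np.array(k['mount'])); ok=(d>0)&(d<260)&(P[...,2]<80)
for sgn in (-1,1):
    q=P[ok&(np.sign(P[...,1])==sgn)&(abs(P[...,0])<14)]; 
    print(sgn,len(q),'z pct',np.percentile(q[:,2],[90,98,99.5,100]).round(1)); t=q[q[:,2]>np.percentile(q[:,2],99)-3]; print(' tip y',t[:,1].min().round(1),t[:,1].max().round(1))
E
python3 tips.py w3
python3 -c "
from h import *
go(446.2,-161.8,100,115.3);go(446.2,-161.8,32.5,115.3)"
```

```text
-1 16713 z pct [-3.3  7.8 11.1 13.6]
 tip y -53.4 -41.6
1 17419 z pct [-3.6  7.5 11.2 13.9]
 tip y 42.7 54.7
go d(cm) [ 3.63 11.38 20.1 ] spin 64.7 j7 2.11 t 6.3
go d(cm) [ 3.63 11.38 26.85] spin 64.7 j7 2.11 t 6.3
```

Request:
play_rows(targets=[[0, 3.6, 11.4, 15, 64.7], [0, 3.6, 11.4, 15, 64.7], [0, 3.6, 11.4, 15, 64.7], [0, 3.6, 11.4, 15, 64.7], [0, 3.6, 11.4, 15, 64.7], [0, 3.6, 11.4, 15, 64.7], [0, 3.6, 11.4, 15, 64.7], [0, 3.6, 11.4, 15, 64.7], [0, 3.6, 11.4, 15, 64.7], [0, 3.6, 11.4, 15, 64.7]])

```text
clock: 7.35
eef_pos: [446.6, -161.9, 151.0]
tool_rot: [3.142, 0.0, 2.015]
force: [0.0, 0.1, -0.4]
width: 85.6
gripper_force: 0.0
```

Request:
play_rows(targets=[[0, 0, 0, 0, 0], [0, 0, 0, 0, 0], [0, 0, 0, 0, 0]])

```text
clock: 7.65
eef_pos: [446.4, -162.2, 150.9]
tool_rot: [3.141, -0.0, 2.013]
force: [-0.1, 0.3, 1.0]
width: 85.4
gripper_force: 0.0
```

```bash
python3 meas.py w4 hot_bar; python3 -c "
from h import *
go(446.2,-161.8,32.5,115.3)"
```

```text
[ 446.39651651 -162.16094513  150.93372314] [ 3.14149766e+00 -1.77906080e-04  2.01235105e+00] [ 0.03  0.58  0.38  2.1  -0.42  0.53  1.16]
hot_bar 0.83 [301. 160. 330. 303.] [13. 21.] [425. 468.] [-196. -122.] [array([ 446.1, -160.7]), array([20.2, 84.7]), np.float64(25.2)]
   top 3844 [ 445.8 -157.7   15.8] [array([ 447.2, -160.2]), array([18. , 84.7]), np.float64(24.8)]
go d(cm) [ 0.04 -0.   11.84] spin -0.0 j7 1.16 t 7.8
```

Request:
play_rows(targets=[[0, 0, 0, 5, 0], [0, 0, 0, 9.5, 0], [0, 0, 0, 11.8, 0], [0, 0, 0, 11.8, 0], [1, 0, 0, 11.8, 0], [1, 0, 0, 11.8, 0], [1, 0, 0, 11.8, 0], [1, 0, 0, 11.8, 0], [1, 0, 0, 11.8, 0], [1, 0, 0, 11.8, 0]])

```text
clock: 8.75
eef_pos: [447.1, -162.1, 34.0]
tool_rot: [3.14, 0.001, 2.012]
force: [-1.2, 1.1, 8.8]
width: 15.8
gripper_force: 58.7
```

Request:
play_rows(targets=[[1, 0, 0, 0, 0], [1, 0, 0, 0, 0], [1, 0, 0, 0, 0]])

```text
clock: 9.05
eef_pos: [447.1, -162.1, 34.0]
tool_rot: [3.14, 0.001, 2.012]
force: [-0.1, 0.4, 8.7]
width: 15.9
gripper_force: 58.7
```

Request:
play_rows(targets=[[1, 0, 0, -3, 0], [1, 0, 0, -6, 0], [1, 0, 0, -6, 0], [1, 0, 0, -6, 0]])

```text
clock: 9.45
eef_pos: [446.9, -161.8, 93.4]
tool_rot: [3.14, 0.001, 2.013]
force: [-0.3, -0.6, -1.8]
width: 15.9
gripper_force: 59.5
```

```bash
python3 meas.py w5 hot_bar; python3 tips.py w5
```

```text
[ 446.31305771 -161.66692483   92.75801583] [ 3.14154376e+00 -3.88306906e-04  2.01277908e+00] [ 0.09  0.69  0.3   2.14 -0.52  0.39  1.26]
hot_bar 0.58 [282. 198. 342. 440.] [69. 81.] [424. 468.] [-197. -120.] [array([ 461.6, -190.8]), array([ 29.1, 153.3]), np.float64(25.6)]
-1 21313 z pct [ 8.5 19.7 20.3 23.1]
 tip y -19.9 -1.2
1 28613 z pct [39.  58.3 63.9 67.5]
 tip y 98.3 110.9
```

View pics/w5.png

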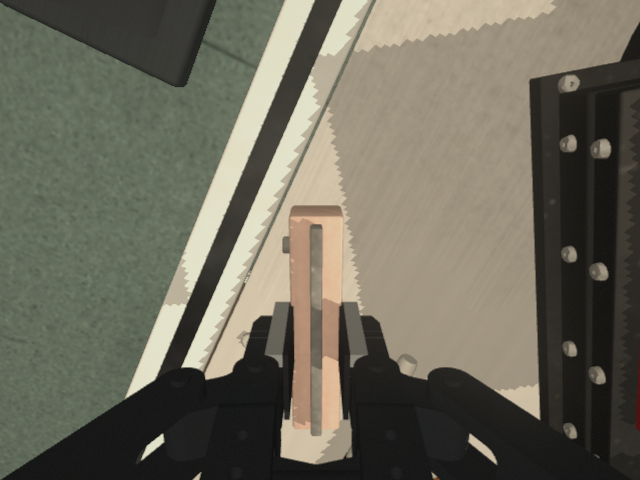

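The bar is held centrally (copper at (315,320)), level and lifted. Next, its nest.

```bash
python3 -c "
from h import *
go(450.5,143.3,140,181)"
```

```text
go d(cm) [27.37 13.44 -4.74] spin -65.7 j7 1.26 t 9.6
```

Request:
play_rows(targets=[[1, 0, 0, -4.7, 0], [1, 27.4, 13.4, -4.7, -65.7], [1, 27.4, 13.4, -4.7, -65.7], [1, 27.4, 13.4, -4.7, -65.7], [1, 27.4, 13.4, -4.7, -65.7], [1, 27.4, 13.4, -4.7, -65.7], [1, 27.4, 13.4, -4.7, -65.7], [1, 27.4, 13.4, -4.7, -65.7], [1, 27.4, 13.4, -4.7, -65.7], [1, 27.4, 13.4, -4.7, -65.7]])

```text
clock: 10.55
eef_pos: [449.7, 143.3, 138.9]
tool_rot: [3.142, -0.002, -3.123]
force: [0.4, -0.2, -0.6]
width: 15.4
gripper_force: 59.4
```

Request:
play_rows(targets=[[1, 0, 0, 0, 0], [1, 0, 0, 0, 0], [1, 0, 0, 0, 0]])

```text
clock: 10.85
eef_pos: [450.4, 142.3, 139.7]
tool_rot: [-3.141, -0.001, -3.126]
force: [0.8, 0.1, -2.1]
width: 15.7
gripper_force: 59.4
```

```bash
python3 meas.py w6 hot_bar;  python3 -c "
from h import *
go(450.5,143.3,46,181)"
```

```text
[450.48552979 142.46404001 139.79140151] [-3.14142313e+00 -3.61433071e-04 -3.12593727e+00] [-0.47  0.58  0.16  2.11 -0.19  0.47  1.42]
hot_bar 0.92 [282. 200. 341. 439.] [116. 127.] [408. 490.] [134. 151.] [array([499.3, 142. ]), array([183.6,  36.5]), np.float64(1.3)]
   top 36 [469.1 154.3  13.7] [array([510.9, 144. ]), array([131.4,  36.6]), np.float64(3.0)]
go d(cm) [-0.    0.07  9.39] spin -0.1 j7 1.42 t 10.9
```

View pics/w6.png

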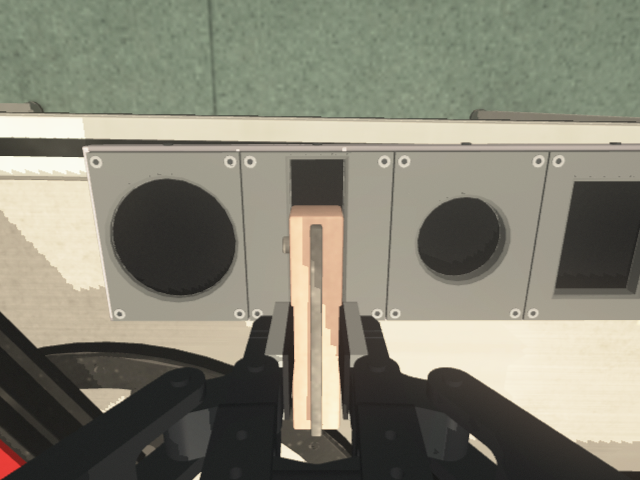

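Bar is aligned over its recess (recess edge at (317,180)). Lowering and releasing.

Request:
play_rows(targets=[[1, 0, 0.05, 4.5, 0], [1, 0, 0.05, 8, 0], [1, 0, 0.05, 9, 0], [1, 0, 0.05, 9.5, 0], [1, 0, 0.05, 9.5, 0], [0.5, 0, 0.05, 9.5, 0], [0.5, 0, 0.05, 9.5, 0], [0.5, 0, 0.05, 9.5, 0], [0.5, 0, 0.05, 9.5, 0]])

```text
clock: 11.85
eef_pos: [450.8, 143.6, 45.3]
tool_rot: [3.141, 0.001, -3.124]
force: [0.5, -0.1, 0.2]
width: 42.7
gripper_force: 0.0
```

Request:
play_rows(targets=[[0.5, 0, 0, -5, 0], [0.5, 0, 0, -10, 0], [0.5, 0, 0, -10, 0], [0.5, 0, 0, -10, 0], [0.5, 0, 0, -10, 0]])

```text
clock: 12.35
eef_pos: [449.7, 143.4, 144.4]
tool_rot: [-3.141, -0.002, -3.124]
force: [-1.0, 0.4, -0.6]
width: 42.7
gripper_force: 0.0
```

```bash
python3 meas.py w7 hot_bar; python3 tips.py w7;  python3 -c "
from h import *
go(454,-282,150,180)"
```

```text
[449.59840825 143.23243765 144.01657971] [-3.14109933e+00 -2.25786524e-03 -3.12410512e+00] [-0.5   0.57  0.19  2.11 -0.23  0.48  1.45]
hot_bar 0.89 [298. 168. 335. 315.] [24. 32.] [409. 490.] [135. 153.] [array([450.9, 143.2]), array([85.1, 21.5]), np.float64(1.3)]
   top 902 [442.3 143.   23.4] [array([450.8, 142.6]), array([85.1, 20.7]), np.float64(0.9)]
-1 20173 z pct [-2.6 15.1 20.5 25. ]
 tip y -33.8 -20.5
1 20388 z pct [-2.8 15.2 20.3 24.7]
 tip y 21.8 34.3
go d(cm) [  0.3  -42.52  -0.58] spin 1.0 j7 1.45 t 12.4
```

Request:
play_rows(targets=[[0.5, -0.4, -42.5, -0.6, 1], [0.5, -0.4, -42.5, -0.6, 1], [0.5, -0.4, -42.5, -0.6, 1], [0.5, -0.4, -42.5, -0.6, 1], [0.5, -0.4, -42.5, -0.6, 1], [0.5, -0.4, -42.5, -0.6, 1], [0.5, -0.4, -42.5, -0.6, 1], [0.5, -0.4, -42.5, -0.6, 1], [0.5, -0.4, -42.5, -0.6, 1], [0.5, -0.4, -42.5, -0.6, 1]])

```text
clock: 13.45
eef_pos: [460.4, -286.8, 149.7]
tool_rot: [-3.139, -0.001, 3.134]
force: [0.3, 0.2, -0.4]
width: 42.2
gripper_force: 0.0
```

Request:
play_rows(targets=[[0.5, 0, 0, 0, 0], [0.5, 0, 0, 0, 0], [0.5, 0, 0, 0, 0]])

```text
clock: 13.75
eef_pos: [462.0, -279.6, 150.5]
tool_rot: [3.14, -0.001, -3.139]
force: [0.1, -0.2, 0.5]
width: 42.4
gripper_force: 0.0
```

```bash
python3 meas.py w8 test_weight;   python3 -c "
from h import *
go(454,-282,36.5,180)"
```

```text
[ 462.04774347 -279.81339173  150.63016755] [ 3.14046526e+00 -7.22092577e-04 -3.13938874e+00] [ 0.42  0.62  0.11  1.93 -0.11  0.6   2.18]
test_weight 0.8 [294. 202. 331. 244.] [ 9. 35.] [444. 463.] [-292. -273.] [array([ 454.8, -284.1]), array([21.4, 26.1]), np.float64(26.7)]
   top 367 [ 453.8 -281.9   34. ] [array([ 454.3, -281.9]), array([12. , 12.2]), np.float64(19.4)]
go d(cm) [ 0.81 -0.19 11.43] spin 0.1 j7 2.18 t 13.8
```

Request:
play_rows(targets=[[0.5, 0.8, -0.2, 4, 0], [0.5, 0.8, -0.2, 8, 0], [0.5, 0.8, -0.2, 11.4, 0], [0.5, 0.8, -0.2, 11.4, 0], [1, 0.8, -0.2, 11.4, 0], [1, 0.8, -0.2, 11.4, 0], [1, 0.8, -0.2, 11.4, 0], [1, 0.8, -0.2, 11.4, 0], [1, 0.8, -0.2, 11.4, 0]])

```text
clock: 14.75
eef_pos: [454.8, -283.9, 38.3]
tool_rot: [-3.14, 0.002, 3.142]
force: [-1.1, 0.4, 7.5]
width: 17.9
gripper_force: 59.5
```

Request:
play_rows(targets=[[1, 0, 0, -5, 0], [1, 0, 0, -10, 0], [1, 0, 0, -10, 0], [1, 0, 0, -10, 0]])

```text
clock: 15.15
eef_pos: [454.6, -283.8, 138.5]
tool_rot: [-3.14, 0.003, 3.142]
force: [-0.2, 0.5, -1.4]
width: 18.1
gripper_force: 59.1
```

```bash
python3 -c "
from h import *
go(446,398.3,140,181)"
```

```text
go d(cm) [ 0.86 68.21 -0.25] spin -1.0 j7 2.19 t 15.2
```

Request:
play_rows(targets=[[1, 0.8, 34, -0.2, -0.5], [1, 0.8, 34, -0.2, -0.5], [1, 0.8, 34, -0.2, -0.5], [1, 0.8, 34, -0.2, -0.5], [1, 0.8, 34, -0.2, -0.5], [1, 0.8, 34, -0.2, -0.5], [1, 0.8, 34, -0.2, -0.5], [1, 0.8, 68.2, -0.2, -1], [1, 0.8, 68.2, -0.2, -1], [1, 0.8, 68.2, -0.2, -1]])

```text
clock: 16.15
eef_pos: [444.5, 208.0, 137.7]
tool_rot: [-3.14, -0.003, -3.124]
force: [0.9, -0.2, -0.9]
width: 18.0
gripper_force: 59.1
```

```bash
python3 -c "
from h import *
go(446,398.3,140,181)"
```

```text
go d(cm) [-0.47 19.02 -0.26] spin -0.0 j7 1.36 t 16.1
```

Request:
play_rows(targets=[[1, 0, 19, 0, 0], [1, 0, 19, 0, 0], [1, 0, 19, 0, 0], [1, 0, 19, 0, 0], [1, 0, 19, 0, 0], [1, 0, 19, 0, 0], [1, 0, 19, 0, 0]])

```text
clock: 16.85
eef_pos: [442.3, 394.3, 137.8]
tool_rot: [-3.139, -0.002, -3.126]
force: [-0.0, -0.3, -1.1]
width: 18.3
gripper_force: 59.2
```

```bash
python3 meas.py w9 test_weight;   python3 -c "
from h import *
go(446,398.3,46,181)"
```

```text
[442.70947361 394.16828502 138.20444438] [-3.13927814e+00 -1.33469372e-03 -3.12671349e+00] [-0.95  0.72  0.28  1.79 -0.29  0.68  1.08]
test_weight 0.95 [292. 281. 341. 369.] [103. 134.] [431. 447.] [386. 404.] [array([480.4, 401.1]), array([100.7,  20.1]), np.float64(8.3)]
test_weight 0.49 [ 90. 162. 254. 329.] [ 5. 16.] [397. 496.] [273. 355.] [array([452.3, 321.3]), array([113.7, 103.2]), np.float64(1.1)]
go d(cm) [-0.32  0.41  9.25] spin -0.2 j7 1.08 t 16.9
```

View pics/w9.png

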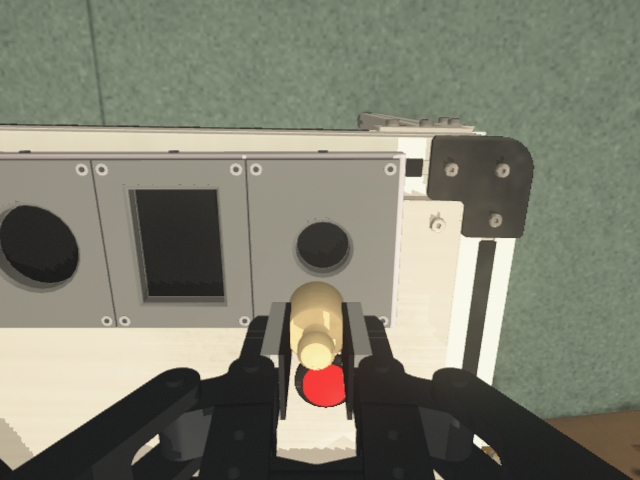

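The weight is held upright (knob at (317,350)), and its recess is at (323,246). Checking the recess centre from here.

```bash
cat > rec.py <<'E'
from h import *
import sys
z=np.load(sys.argv[1]+'.npz'); im,M=z['im'],z['M']; zf=float(sys.argv[2])
n,l,st,ce=cv2.connectedComponentsWithStats((im.max(2)<75).astype(np.uint8))
for i in range(1,n):
    if st[i,4]>700 and st[i,0]>0 and st[i,3]<200:
        v,u=np.nonzero(l==i); Q=toplane(np.c_[u,v],zf,M)[:,:2].astype(np.float32); r=cv2.minAreaRect(Q); print(st[i],np.round(r[0],1),np.round(r[1],1),round(r[2],1))
E
python3 rec.py w9 7; python3 -c "
import numpy as np
from h import *
M=np.load('w9.npz')['M']; print(toplane([317,350],134,M))"
```

```text
[ 466  140   68   92 2787] [402.8 506. ] [65.  29.2] 39.6
[ 136  190   88  111 8318] [449.4 311.8] [70.  50.3] 0.9
[ 297  223   51   45 1791] [446.8 398.5] [27.9 30.2] 0.9
[[439.95115457 395.38676933 134.        ]]
```

Request:
play_rows(targets=[[1, -0.45, 0.38, 4, 0], [1, -0.45, 0.38, 7.5, 0], [1, -0.45, 0.38, 7.5, 0], [1, -0.45, 0.38, 8.6, 0], [1, -0.45, 0.38, 9.3, 0], [1, -0.45, 0.38, 9.3, 0]])

```text
clock: 17.55
eef_pos: [447.3, 400.3, 46.3]
tool_rot: [3.141, 0.0, -3.125]
force: [-1.0, 0.6, -0.7]
width: 18.1
gripper_force: 59.2
```

Request:
play_rows(targets=[[1, 0, -0.2, 0, 0], [1, 0, -0.2, 0.2, 0], [1, 0, -0.2, 0.2, 0], [0.6, 0, -0.2, 0.2, 0], [0.5, 0, -0.2, 0.2, 0], [0.5, 0, -0.2, 0.2, 0], [0.5, 0, -0.2, 0.2, 0]])

```text
clock: 18.25
eef_pos: [447.0, 398.5, 43.9]
tool_rot: [3.141, -0.0, -3.124]
force: [0.1, 0.3, 0.4]
width: 42.6
gripper_force: 0.0
```

Request:
play_rows(targets=[[0.5, 0, 0, -5, 0], [0.5, 0, 0, -10, 0], [0.5, 0, 0, -10, 0], [0.5, 0, 0, -10, 0], [0.5, 0, 0, -10, 0]])

```text
clock: 18.75
eef_pos: [446.3, 398.0, 143.1]
tool_rot: [-3.141, -0.002, -3.124]
force: [-0.2, -0.8, -0.3]
width: 42.7
gripper_force: 0.0
```

```bash
python3 meas.py w10 test_weight;   python3 -c "
from h import *
go(457,-300,220,180)"
```

```text
[446.11623951 397.86758918 142.67315711] [-3.14007285e+00 -2.27134302e-03 -3.12405707e+00] [-0.95  0.72  0.28  1.77 -0.29  0.7   1.08]
test_weight 0.62 [301. 223. 337. 267.] [11. 42.] [437. 455.] [389. 410.] [array([448.6, 400.9]), array([26.2, 21.7]), np.float64(47.8)]
   top 434 [446.6 399.3  40.7] [array([447.4, 399.3]), array([12.4, 12.4]), np.float64(77.9)]
go d(cm) [  0.16 -69.8   -7.62] spin 1.0 j7 1.08 t 18.9
```

Weight sits in its nest at (447, 399), top height correct. Jig next.

```bash
python3 -c "
from h import *
go(460,-399,190,76.9)"
```

```text
go d(cm) [ 2.00e-02 -7.97e+01 -4.61e+00] spin 104.1 j7 1.08 t 18.9
```

Request:
play_rows(targets=[[0, 0.1, -40, -4.5, 0], [0, 0.1, -40, -4.5, 0], [0, 0.1, -40, -4.5, 0], [0, 0.1, -40, -4.5, 0], [0, 0.1, -40, -4.5, 0], [0, 0.1, -40, -4.5, 0], [0, 0.1, -40, -4.5, 0], [0, 0.1, -40, -4.5, 0], [0, 0.1, -40, -4.5, 0]])

```text
clock: 19.75
eef_pos: [452.6, -9.3, 189.0]
tool_rot: [-3.138, -0.0, -3.136]
force: [0.8, 0.6, -0.9]
width: 85.6
gripper_force: 0.0
```

```bash
python3 -c "
from h import *
go(460,-399,190,76.9)"
```

```text
go d(cm) [ -0.54 -38.97   0.04] spin 103.4 j7 1.75 t 19.8
```

Request:
play_rows(targets=[[0, -0.5, -39, 0, 103.4], [0, -0.5, -39, 0, 103.4], [0, -0.5, -39, 0, 103.4], [0, -0.5, -39, 0, 103.4], [0, -0.5, -39, 0, 103.4], [0, -0.5, -39, 0, 103.4], [0, -0.5, -39, 0, 103.4], [0, -0.5, -39, 0, 103.4], [0, -0.5, -39, 0, 103.4], [0, -0.5, -39, 0, 103.4]])

```text
clock: 20.75
eef_pos: [463.9, -392.5, 187.3]
tool_rot: [-3.139, -0.001, 1.65]
force: [-0.7, 1.1, -0.3]
width: 85.3
gripper_force: 0.0
```

```bash
python3 -c "
from h import *
print(ctrl.read_state()['eef_pos']); go(460,-399,190,76.9)"
```

```text
[ 463.89384265 -392.50463339  187.33730631]
go d(cm) [-0.62 -0.44 -0.27] spin 17.7 j7 1.23 t 20.8
```

Request:
play_rows(targets=[[0, -0.4, -0.4, -0.2, 17.7], [0, -0.4, -0.4, -0.2, 17.7], [0, -0.4, -0.4, -0.2, 17.7], [0, -0.4, -0.4, -0.2, 17.7], [0, -0.4, -0.4, -0.2, 17.7], [0, -0.4, -0.4, -0.2, 17.7]])

```text
clock: 21.35
eef_pos: [461.2, -395.6, 190.7]
tool_rot: [-3.141, -0.0, 1.352]
force: [0.5, -0.2, 0.2]
width: 85.1
gripper_force: 0.0
```

```bash
python3 meas.py w11 jig_block
python3 - <<'E'
from h import *
z=np.load('w11.npz'); P=cloud('wrist',z['d'],z['M'])
a=np.radians(76.9); L=np.array([np.cos(a),np.sin(a)]); W=np.array([np.sin(a),-np.cos(a)])
q=P[(z['d']>0)&(P[...,2]>6)&(P[...,2]<45)&(abs(P[...,0]-460)<50)&(abs(P[...,1]+400)<50)]
w=(q[:,:2]-[460,-400])@W; l=(q[:,:2]-[460,-400])@L
for w0 in range(-40,42,4):
    m=(w>=w0)&(w<w0+4)
    if m.sum(): print(w0,m.sum(),np.percentile(q[m,2],[10,50,90]).round(),np.percentile(l[m],[2,98]).round(1))
print(np.percentile(w,[1,99]),np.percentile(l,[1,99]))
E
```

```text
[ 461.19950652 -395.63946995  190.82538662] [-3.14152954e+00 -3.77188638e-04  1.35121040e+00] [ 0.25  0.75  0.71  1.72 -0.61  0.9   1.  ]
jig_block 0.73 [281. 181. 344. 276.] [18. 33.] [436. 479.] [-427. -368.] [array([ 457. , -398.4]), array([59.8, 39.9]), np.float64(76.8)]
   top 1325 [ 470.2 -400.4   32.5] [array([ 461.9, -399.5]), array([59.5, 29.9]), np.float64(76.6)]
-28 2 [8. 9. 9.] [-14.4 -13.9]
-24 408 [21. 22. 23.] [-27.6  30.5]
-20 511 [22. 23. 24.] [-27.   30.5]
-16 505 [22. 23. 24.] [-27.6  30.4]
-12 537 [22. 23. 30.] [-27.5  30.5]
-8 475 [22. 23. 23.] [-27.7  30.3]
-4 510 [22. 23. 24.] [-27.9  30.4]
0 521 [22. 23. 23.] [-28.   30.3]
4 561 [22. 23. 33.] [-27.6  30.4]
8 555 [31. 33. 33.] [-27.2  30.4]
12 551 [31. 33. 34.] [-27.7  30.3]
16 97 [31. 32. 33.] [-27.3  30. ]
[-22.84163197  16.26783147] [-28.33223833  30.48391349]
```

View pics/w11.png

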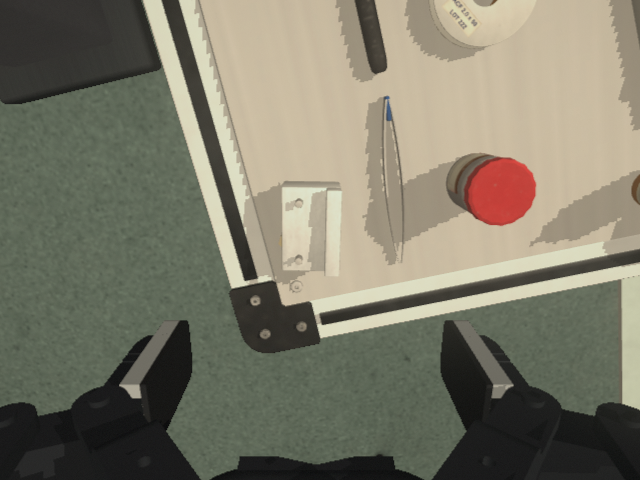

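The view shows the jig at (310,228) clear of the corner bracket (275,315), with the tweezers to its right. The measured footprint of 59.8 × 39.9 mm fits.

```bash
python3 -c "
from h import *
go(457,-398.5,36,76.9)"
```

```text
go d(cm) [-0.37 -0.35 15.49] spin 0.5 j7 1.0 t 21.4
```

Request:
play_rows(targets=[[0.15, -0.37, -0.35, 5, 0.5], [0.15, -0.37, -0.35, 10, 0.5], [0.15, -0.37, -0.35, 13, 0.5], [0.15, -0.37, -0.35, 15, 0.5], [0.15, -0.37, -0.35, 15.5, 0.5], [0.15, -0.37, -0.35, 15.5, 0.5]])

```text
clock: 22.05
eef_pos: [456.7, -398.6, 35.6]
tool_rot: [-3.141, -0.0, 1.341]
force: [1.3, -0.6, 0.5]
width: 72.4
gripper_force: 0.0
```

Request:
play_rows(targets=[[1, 0, 0, 0, 0], [1, 0, 0, 0, 0], [1, 0, 0, 0, 0], [1, 0, 0, 0, 0], [1, 0, 0, 0, 0]])

```text
clock: 22.55
eef_pos: [457.8, -399.3, 37.7]
tool_rot: [3.139, 0.001, 1.342]
force: [0.0, -0.3, 5.9]
width: 38.7
gripper_force: 61.2
```

Request:
play_rows(targets=[[1, 0, 0, -5, 0], [1, 0, 0, -10, 0], [1, 0, 0, -12, 0], [1, 0, 0, -12, 0], [1, 0, 0, -12, 0]])

```text
clock: 23.05
eef_pos: [457.2, -398.0, 156.1]
tool_rot: [3.141, -0.001, 1.342]
force: [-0.1, 0.0, -2.9]
width: 38.6
gripper_force: 61.6
```

```bash
python3 -c "
from h import *
go(447,313.5,155,181)"
```

```text
go d(cm) [ 69.06 -17.13   0.15] spin -104.1 j7 1.03 t 23.1
```

Request:
play_rows(targets=[[1, 69, -17.1, 0, -104], [1, 69, -17.1, 0, -104], [1, 69, -17.1, 0, -104], [1, 69, -17.1, 0, -104], [1, 69, -17.1, 0, -104], [1, 69, -17.1, 0, -104], [1, 69, -17.1, 0, -104], [1, 69, -17.1, 0, -104], [1, 69, -17.1, 0, -104], [1, 69, -17.1, 0, -104]])

```text
clock: 24.05
eef_pos: [448.8, 103.3, 154.8]
tool_rot: [-3.14, -0.002, 2.848]
force: [1.9, 0.3, -2.3]
width: 38.6
gripper_force: 61.5
```

```bash
python3 -c "
from h import *
print(ctrl.read_state()['eef_pos']);go(447,313.5,155,181)"
```

```text
[448.76386793 103.34358287 154.78757707]
go d(cm) [ 6.26 20.06 -0.03] spin -17.8 j7 1.37 t 24.1
```

Request:
play_rows(targets=[[1, 6.2, 20, 0, -17.8], [1, 6.2, 20, 0, -17.8], [1, 6.2, 20, 0, -17.8], [1, 6.2, 20, 0, -17.8], [1, 6.2, 20, 0, -17.8], [1, 6.2, 20, 0, -17.8], [1, 6.2, 20, 0, -17.8], [1, 6.2, 20, 0, -17.8]])

```text
clock: 24.85
eef_pos: [450.2, 308.0, 155.5]
tool_rot: [-3.14, -0.001, -3.135]
force: [0.4, -1.0, -2.3]
width: 38.4
gripper_force: 61.5
```

```bash
python3 meas.py w12 jig_block; python3 rec.py w12 8;  python3 -c "
from h import *
print(ctrl.read_state()['eef_pos']);go(447,313.5,47,181)"
```

```text
[450.41011283 308.31531556 155.69358027] [-3.14021972e+00 -8.85390986e-04 -3.13457778e+00] [-0.85  0.64  0.31  1.91 -0.31  0.64  1.22]
jig_block 0.88 [253. 239. 381. 432.] [127. 151.] [422. 480.] [290. 328.] [array([519.9, 310.7]), array([198.2,  81.6]), np.float64(1.7)]
[ 556  120   84   98 5072] [410.8 483. ] [58.9 57. ] 0.5
[  12  154   77  146 1360] [451.5 140.3] [96.2 30.9] 1.1
[ 285  173   81   67 5184] [434.8 314. ] [42.2 49.5] 0.4
[ 147  189   83   76 4695] [449.3 228.3] [50.7 48.9] 68.2
[577 275  24  71 816] [505.5 493.5] [52.3  9.4] 0.0
[450.48418575 308.67800952 155.84960183]
go d(cm) [ 0.34  0.49 10.88] spin -0.6 j7 1.22 t 24.9
```

View pics/w12.png

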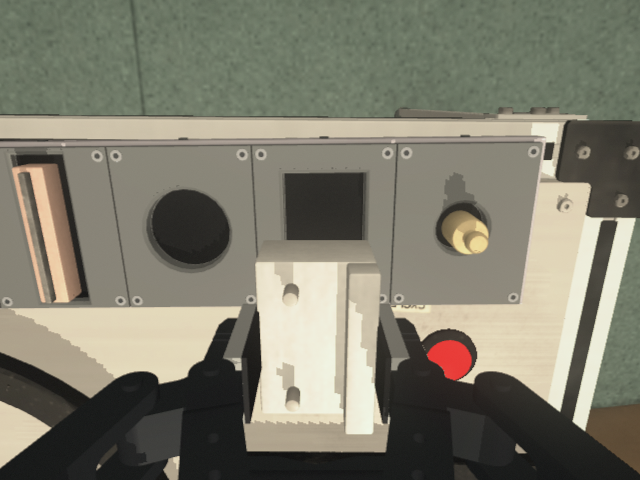

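Jig is level (rib top at its expected height) and the recess is ahead at (325,207). Aligning, then lowering.

Request:
play_rows(targets=[[1, 0.25, 0.45, 4, -0.6], [1, 0.25, 0.45, 7, -0.6], [1, 0.25, 0.45, 8, -0.6], [1, 0.25, 0.45, 8, -0.6], [1, 0.25, 0.45, 8, -0.6]])

```text
clock: 25.45
eef_pos: [448.6, 314.9, 76.9]
tool_rot: [3.141, 0.001, -3.122]
force: [0.6, -0.6, -2.4]
width: 38.6
gripper_force: 61.4
```

```bash
python3 -c "
from h import *
print(ctrl.read_state()['eef_pos']);go(447.5,313.6,45,181)"
```

```text
[448.60052414 314.92270112  76.86096468]
go d(cm) [ 0.12 -0.13  3.19] spin 0.1 j7 1.27 t 25.4
```

Request:
play_rows(targets=[[1, 0.1, -0.1, 1.5, 0], [1, 0.1, -0.1, 2.5, 0], [1, 0.1, -0.1, 3.0, 0], [1, 0.1, -0.1, 3.2, 0], [1, 0.1, -0.1, 3.2, 0], [1, 0.1, -0.1, 3.2, 0]])

```text
clock: 26.05
eef_pos: [446.8, 314.3, 44.6]
tool_rot: [3.141, 0.0, -3.121]
force: [-0.6, -0.2, 3.2]
width: 38.2
gripper_force: 62.4
```

Request:
play_rows(targets=[[0.3, 0, 0, 0, 0], [0.3, 0, 0, 0, 0], [0.3, 0, 0, 0, 0], [0.3, 0, 0, -5, 0], [0.3, 0, 0, -10, 0], [0.3, 0, 0, -12, 0], [0.3, 0, 0, -12, 0], [0.3, 0, 0, -12, 0]])

```text
clock: 26.85
eef_pos: [446.5, 314.4, 164.0]
tool_rot: [3.141, 0.0, -3.12]
force: [0.5, -0.2, 0.1]
width: 60.0
gripper_force: 0.0
```

```bash
python3 meas.py w13 jig_block test_weight;python3 -c "
from h import *
print(ctrl.read_state()['width']);go(450,-300,165,180)"
```

```text
[445.97506414 314.04593395 163.20672766] [-3.14110173e+00 -1.35054979e-03 -3.12053299e+00] [-0.87  0.63  0.32  1.91 -0.31  0.65  1.22]
jig_block 0.58 [281. 184. 350. 289.] [22. 40.] [418. 477.] [296. 334.] [array([451.7, 315.3]), array([67.6, 45.1]), np.float64(1.7)]
   top 5492 [446.5 316.3  33. ] [array([448.1, 314.9]), array([60., 40.]), np.float64(1.1)]
test_weight 0.85 [430. 212. 471. 256.] [ 9. 42.] [437. 457.] [388. 409.] [array([449.5, 400.5]), array([26.6, 26. ]), np.float64(82.2)]
   top 380 [446.7 398.3  40.6] [array([447.3, 399.2]), array([11.9, 12.4]), np.float64(6.7)]
test_weight 0.6 [ 13. 161.  74. 301.] [13. 32.] [409. 490.] [136. 154.] [array([450.8, 140.6]), array([85. , 27.6]), np.float64(1.4)]
   top 777 [448.7 144.4  31.9] [array([450.6, 144.5]), array([79.6,  5.4]), np.float64(1.0)]
59.728800930152374
go d(cm) [  0.86 -61.37  -0.15] spin 1.2 j7 1.22 t 27.0
```

Jig is seated at (448, 315). Now the jar.

```bash
python3 -c "
from h import *
go(576,-393.5,180,180)"
```

```text
go d(cm) [-11.54 -70.98  -1.66] spin 1.2 j7 1.22 t 27.0
```

Request:
play_rows(targets=[[0, -11.5, -71, -1.7, 1.2], [0, -11.5, -71, -1.7, 1.2], [0, -11.5, -71, -1.7, 1.2], [0, -11.5, -71, -1.7, 1.2], [0, -11.5, -71, -1.7, 1.2], [0, -11.5, -71, -1.7, 1.2], [0, -11.5, -71, -1.7, 1.2], [0, -11.5, -71, -1.7, 1.2], [0, -11.5, -71, -1.7, 1.2], [0, -11.5, -71, -1.7, 1.2]])

```text
clock: 28.0
eef_pos: [536.2, -179.4, 174.4]
tool_rot: [3.141, -0.002, 3.141]
force: [1.5, -0.0, 0.2]
width: 85.4
gripper_force: 0.0
```

```bash
python3 -c "
from h import *
print(ctrl.read_state()['eef_pos']);go(576,-393.5,180,180)"
```

```text
[ 536.24954848 -179.38840289  174.40591437]
go d(cm) [ -3.98 -21.41  -0.59] spin -0.0 j7 2.06 t 28.0
```

Request:
play_rows(targets=[[0, -4, -21.3, -0.6, 0], [0, -4, -21.3, -0.6, 0], [0, -4, -21.3, -0.6, 0], [0, -4, -21.3, -0.6, 0], [0, -4, -21.3, -0.6, 0], [0, -4, -21.3, -0.6, 0], [0, -4, -21.3, -0.6, 0], [0, -4, -21.3, -0.6, 0]])

```text
clock: 28.8
eef_pos: [577.0, -387.9, 180.7]
tool_rot: [3.139, -0.001, -3.14]
force: [0.4, -0.3, -0.1]
width: 85.3
gripper_force: 0.0
```

```bash
python3 meas.py w14 screw_jar film_reel; python3 -c "
from h import *
go(576,-393.5,45,180)"
```

```text
[ 577.16650352 -387.93268861  181.06975359] [ 3.13928988e+00 -8.85843180e-04 -3.13928368e+00] [ 0.43  0.79  0.23  1.45 -0.21  0.93  2.29]
screw_jar 0.82 [270. 191. 344. 271.] [17. 51.] [557. 594.] [-412. -376.] [array([ 584.7, -391.5]), array([58. , 41.1]), np.float64(16.7)]
   top 3474 [ 576.1 -393.9   50.2] [array([ 576.7, -394. ]), array([40.7, 40.8]), np.float64(70.3)]
film_reel 0.7 [423. 195. 518. 288.] [ 0. 12.] [564. 622.] [-307. -249.] [array([ 593.2, -277.2]), array([63.8, 63.2]), np.float64(63.9)]
   top 5705 [ 592.7 -277.4   11. ] [array([ 593.9, -277.3]), array([63.7, 62.9]), np.float64(36.5)]
go d(cm) [ 0.13 -0.51 13.66] spin 0.1 j7 2.29 t 28.9
```

View pics/w14.png

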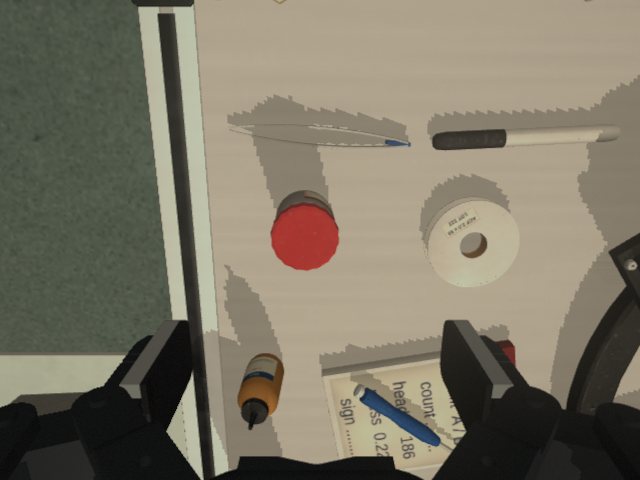

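View: jar lid at (305,236), clear of the reel (473,243) and the bottle (260,385).

Request:
play_rows(targets=[[0, 0.1, -0.3, 5, 0], [0, 0.1, -0.3, 7.5, 0], [0, 0.1, -0.3, 7.5, 0], [0, 0.1, -0.3, 7.5, 0]])

```text
clock: 29.35
eef_pos: [576.3, -393.0, 107.2]
tool_rot: [3.142, 0.0, -3.141]
force: [0.1, -0.3, 1.4]
width: 85.1
gripper_force: 0.0
```

```bash
python3 -c "
from h import *
print(ctrl.read_state()['eef_pos']);go(576.4,-394,45,180)"
```

```text
[ 576.26881179 -393.0239377   107.19529391]
go d(cm) [-0.01 -0.1   6.22] spin 0.0 j7 2.31 t 29.4
```

Request:
play_rows(targets=[[0, 0, -0.1, 3, 0], [0, 0, -0.1, 6.2, 0], [0, 0, -0.1, 6.2, 0], [1, 0, -0.1, 6.2, 0], [1, 0, -0.1, 6.2, 0], [1, 0, -0.1, 6.2, 0], [1, 0, -0.1, 6.2, 0], [1, 0, -0.1, 6.2, 0]])

```text
clock: 30.15
eef_pos: [577.2, -395.3, 47.4]
tool_rot: [-3.14, 0.003, 3.142]
force: [-1.3, 0.3, 4.3]
width: 40.2
gripper_force: 59.5
```

Request:
play_rows(targets=[[1, 0, 0, -5, 0], [1, 0, 0, -10, 0], [1, 0, 0, -13, 0], [1, 0, 0, -13, 0], [1, 0, 0, -13, 0]])

```text
clock: 30.65
eef_pos: [576.1, -394.6, 176.2]
tool_rot: [-3.141, 0.002, 3.142]
force: [-0.8, -0.7, -1.7]
width: 40.3
gripper_force: 60.6
```

```bash
python3 -c "
from h import *
print(ctrl.read_state()['eef_pos']);go(448.5,228.3,175,180)"
```

```text
[ 576.09668449 -394.60614453  176.19473416]
go d(cm) [1.276e+01 6.229e+01 4.000e-02] spin -0.0 j7 2.3 t 30.6
```

Request:
play_rows(targets=[[1, 12.7, 62.2, 0, 0], [1, 12.7, 62.2, 0, 0], [1, 12.7, 62.2, 0, 0], [1, 12.7, 62.2, 0, 0], [1, 12.7, 62.2, 0, 0], [1, 12.7, 62.2, 0, 0], [1, 12.7, 62.2, 0, 0], [1, 12.7, 62.2, 0, 0], [1, 12.7, 62.2, 0, 0], [1, 12.7, 62.2, 0, 0]])

```text
clock: 31.65
eef_pos: [474.0, 97.1, 173.6]
tool_rot: [-3.141, -0.003, 3.141]
force: [0.8, 0.2, -1.1]
width: 40.0
gripper_force: 60.7
```

```bash
python3 -c "
from h import *
print(ctrl.read_state()['eef_pos']);go(448.5,228.3,175,180)"
```

```text
[474.01435441  97.12316904 173.62386242]
go d(cm) [ 2.55 13.12 -0.14] spin -0.0 j7 1.59 t 31.6
```

Request:
play_rows(targets=[[1, 2.5, 13.1, 0, 0], [1, 2.5, 13.1, 0, 0], [1, 2.5, 13.1, 0, 0], [1, 2.5, 13.1, 3, 0], [1, 2.5, 13.1, 6, 0], [1, 2.5, 13.1, 7.5, 0], [1, 2.5, 13.1, 7.5, 0], [1, 2.5, 13.1, 7.5, 0]])

```text
clock: 32.45
eef_pos: [450.3, 226.0, 99.2]
tool_rot: [-3.141, -0.002, 3.141]
force: [-0.4, -0.3, -1.3]
width: 39.7
gripper_force: 60.8
```

```bash
python3 meas.py w15 screw_jar; python3 rec.py w15 8; python3 -c "
from h import *
print(ctrl.read_state()['eef_pos']);go(448.5,228.3,54.5,180)"
```

```text
[450.86871281 226.21850076  99.84464296] [-3.14137628e+00 -3.10286944e-04  3.14110132e+00] [-0.68  0.69  0.23  2.05 -0.35  0.44  1.4 ]
screw_jar 0.7 [247. 258. 386. 424.] [ 64. 103.] [430. 468.] [208. 245.] [array([494.1, 231. ]), array([ 67. , 129.4]), np.float64(87.1)]
   top 461 [432.7 225.3  57.9] [array([436.7, 226.2]), array([15.2, 38.6]), np.float64(1.1)]
screw_jar 0.29 [445. 198. 573. 339.] [13. 40.] [418. 477.] [294. 334.] [array([455.8, 322.3]), array([75.8, 55.6]), np.float64(1.3)]
[ 109  170   82  174 2219] [450.9 142.7] [94.4 29.1] 1.2
[ 437  190  105  126 1716] [447.2 313.7] [66.9 46.2] 1.0
[ 271  213  101   73 3998] [442.6 230.4] [51.4 35.3] 81.8
[451.22790588 226.42536655 100.27220367]
go d(cm) [0.28 0.19 4.58] spin -0.0 j7 1.4 t 32.5
```

Request:
play_rows(targets=[[1, 0.1, 0.15, 1.5, 0], [1, 0.1, 0.15, 3, 0], [1, 0.1, 0.15, 3, 0], [1, 0.1, 0.15, 3, 0]])

```text
clock: 32.95
eef_pos: [450.2, 228.0, 70.5]
tool_rot: [3.141, 0.001, 3.141]
force: [-0.3, 0.3, -0.8]
width: 40.3
gripper_force: 60.8
```

```bash
python3 -c "
from h import *
print(ctrl.read_state()['eef_pos']);go(449.3,228.6,54,180)"
```

```text
[450.19442273 227.9766689   70.45420335]
go d(cm) [0.09 0.06 1.65] spin -0.0 j7 1.41 t 33.0
```

Request:
play_rows(targets=[[1, 0.1, 0.05, 0.8, 0], [1, 0.1, 0.05, 1.3, 0], [1, 0.1, 0.05, 1.65, 0], [1, 0.1, 0.05, 1.65, 0], [1, 0.1, 0.05, 1.65, 0]])

```text
clock: 33.45
eef_pos: [449.1, 228.7, 54.2]
tool_rot: [3.141, 0.001, 3.141]
force: [-0.9, 0.3, 11.2]
width: 40.1
gripper_force: 61.5
```

Contact with the floor at the expected height. Releasing.

Request:
play_rows(targets=[[0.3, 0, 0, 0, 0], [0.3, 0, 0, 0, 0], [0.3, 0, 0, 0, 0], [0.3, 0, 0, -5, 0], [0.3, 0, 0, -10, 0], [0.3, 0, 0, -12, 0], [0.3, 0, 0, -12, 0], [0.3, 0, 0, -12, 0]])

```text
clock: 34.25
eef_pos: [448.5, 228.6, 173.1]
tool_rot: [3.141, -0.0, -3.141]
force: [-0.4, -0.2, -0.7]
width: 59.8
gripper_force: 0.0
```

```bash
python3 meas.py w16 screw_jar;python3 -c "
from h import *
go(593.5,-277.3,175,180)"
```

```text
[448.06100802 228.31200969 172.33697815] [-3.14101253e+00 -1.71202992e-03 -3.14144335e+00] [-0.75  0.57  0.32  2.01 -0.3   0.61  1.35]
screw_jar 0.79 [283. 195. 356. 280.] [20. 58.] [429. 467.] [211. 248.] [array([456.7, 230.3]), array([48. , 57.7]), np.float64(86.2)]
   top 4024 [447.4 230.1  57. ] [array([448.7, 230. ]), array([40.7, 41.3]), np.float64(82.2)]
go d(cm) [-14.56 -50.54  -0.28] spin 0.0 j7 1.35 t 34.4
```

```bash
for i in w14 w16 w10; do python3 tips.py $i; done
```

```text
-1 16721 z pct [-3.2  7.7 11.3 13.7]
 tip y -48.8 -41.6
1 17418 z pct [-3.7  7.6 11.2 14. ]
 tip y 42.8 55.0
-1 19740 z pct [-2.3 13.1 18.  22. ]
 tip y -41.4 -28.8
1 20089 z pct [-2.7 13.2 18.  21.4]
 tip y 30.2 42.7
-1 20151 z pct [-2.6 15.4 20.3 25.1]
 tip y -33.4 -20.5
1 20384 z pct [-2.8 15.2 20.5 24.8]
 tip y 21.8 34.6
```

Request:
play_rows(targets=[[0, -14.6, -50.5, -0.3, 0], [0, -14.6, -50.5, -0.3, 0], [0, -14.6, -50.5, -0.3, 0], [0, -14.6, -50.5, -0.3, 0], [0, -14.6, -50.5, -0.3, 0], [0, -14.6, -50.5, -0.3, 0], [0, -14.6, -50.5, -0.3, 0], [0, -14.6, -50.5, -0.3, 0], [0, -14.6, -50.5, -0.3, 0], [0, -14.6, -50.5, -0.3, 0]])

```text
clock: 35.35
eef_pos: [587.0, -253.6, 173.9]
tool_rot: [3.14, -0.003, 3.141]
force: [0.7, 0.5, 0.8]
width: 85.4
gripper_force: 0.0
```

Request:
play_rows(targets=[[0, 0, 0, 0, 0], [0, 0, 0, 0, 0], [0, 0, 0, 0, 0]])

```text
clock: 35.65
eef_pos: [586.9, -250.1, 174.4]
tool_rot: [3.139, -0.003, -3.141]
force: [-0.3, 0.2, -0.6]
width: 85.1
gripper_force: 0.0
```

```bash
python3 meas.py w17 film_reel; python3 -c "
from h import *
go(593.5,-277.3,25,180)"
```

```text
[ 587.24011859 -249.65270417  174.80642806] [ 3.13921411e+00 -2.18843549e-03 -3.13972330e+00] [ 0.21  0.72  0.26  1.63 -0.23  0.82  2.13]
film_reel 0.81 [230. 184. 321. 278.] [ 1. 12.] [564. 623.] [-306. -248.] [array([ 595.8, -277.8]), array([64.9, 68.2]), np.float64(89.3)]
   top 6136 [ 592.8 -277.    11. ] [array([ 593.8, -276.9]), array([63.4, 63.4]), np.float64(44.1)]
go d(cm) [-0.62 -2.79 15.02] spin 0.1 j7 2.13 t 35.8
```

Request:
play_rows(targets=[[0, -0.6, -2.6, 5, 0], [0, -0.6, -2.6, 9, 0], [0, -0.6, -2.6, 10, 0], [0, -0.6, -2.6, 10, 0], [0, -0.6, -2.6, 10, 0]])

```text
clock: 36.25
eef_pos: [594.9, -277.1, 77.7]
tool_rot: [-3.141, 0.002, -3.14]
force: [0.2, -0.9, 0.2]
width: 85.7
gripper_force: 0.0
```

```bash
python3 -c "
from h import *
print(ctrl.read_state()['eef_pos']);go(593.7,-277.2,24.5,180)"
```

```text
[ 594.91333475 -277.14272795   77.72291728]
go d(cm) [ 0.13 -0.    5.32] spin 0.1 j7 2.19 t 36.2
```

Request:
play_rows(targets=[[0, 0.1, 0, 3, 0], [0, 0.1, 0, 4.5, 0], [0, 0.1, 0, 5.3, 0], [0, 0.1, 0, 5.3, 0], [0, 0.1, 0, 5.3, 0], [0, 0.1, 0, 5.3, 0]])

```text
clock: 36.85
eef_pos: [593.4, -278.3, 24.1]
tool_rot: [-3.141, 0.002, 3.141]
force: [0.2, -0.3, 1.2]
width: 85.3
gripper_force: 0.0
```

```bash
python3 -c "
from h import *
print(ctrl.read_state()['eef_pos']);go(593.7,-277.2,24.5,180)"
```

```text
[ 593.35093983 -278.27231304   24.14007587]
go d(cm) [-0.03  0.11 -0.04] spin -0.0 j7 2.21 t 36.9
```

Request:
play_rows(targets=[[1, 0, 0.1, 0, 0], [1, 0, 0.1, 0, 0], [1, 0, 0.1, 0, 0], [1, 0, 0.1, 0, 0], [1, 0, 0.1, 0, 0]])

```text
clock: 37.35
eef_pos: [593.1, -276.8, 24.6]
tool_rot: [3.141, 0.001, -3.141]
force: [-1.6, 1.8, 8.2]
width: 59.4
gripper_force: 62.3
```

Request:
play_rows(targets=[[1, 0, 0, -3, 0], [1, 0, 0, -8, 0], [1, 0, 0, -13, 0], [1, 0, 0, -14, 0], [1, 0, 0, -14, 0], [1, 0, 0, -14, 0]])

```text
clock: 37.95
eef_pos: [591.9, -276.2, 162.0]
tool_rot: [3.14, -0.002, -3.142]
force: [-0.0, 1.7, -1.7]
width: 58.8
gripper_force: 64.5
```

```bash
python3 meas.py w18 film_reel
python3 - <<'E'
from h import *
z=np.load('w18.npz'); P=cloud('wrist',z['d'],z['M']); t=ctrl.read_state()['eef_pos']
r=ctrl.trace('wrist','film_reel')[0]; q=P[r['pixels']&(z['d']>0)]; q=q[(q[:,2]>t[2]-45)&(q[:,2]<t[2]-5)]
A=np.c_[q[:,:2]-t[:2],np.ones(len(q))]; print(t,'plane',np.linalg.lstsq(A,q[:,2]-t[2],rcond=None)[0],q.min(0)-t,q.max(0)-t,np.median(q[:,2])-t[2])
go(452,57.6,165,181)
E
```

```text
[ 591.46578379 -276.03326037  161.15718533] [ 3.13978747 -0.00329531 -3.14155013] [ 0.25  0.75  0.25  1.6  -0.24  0.82  2.17]Traceback (most recent call last):
  File "<stdin>", line 3, in <module>
IndexError: list index out of range
```

View pics/w18.png

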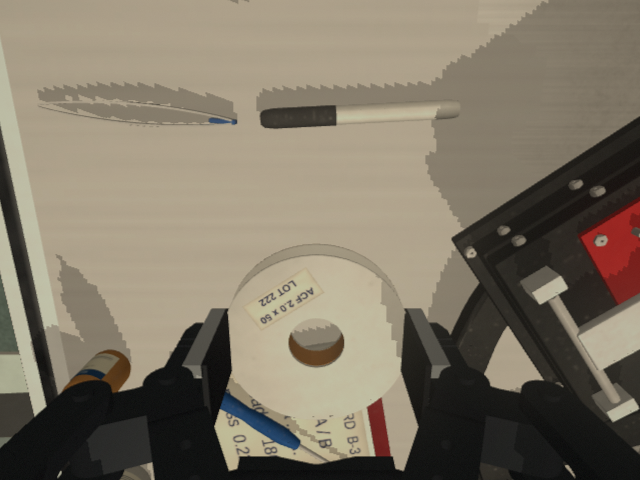

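The reel is held, centred at (317,335) between the pads. I'll check its tilt from depth.

Run:
```python
from h import *
z=np.load('w18.npz'); P=cloud('wrist',z['d'],z['M']); t=np.array([591.6,-276.1,161.4])
m=np.zeros((480,640),bool); m[250:415,236:400]=1
q=P[m&(z['d']>0)]; q=q[(q[:,2]>t[2]-40)&(q[:,2]<t[2]-5)]
A=np.c_[q[:,:2]-t[:2],np.ones(len(q))]; print('plane',np.linalg.lstsq(A,q[:,2]-t[2],rcond=None)[0],np.percentile(q,1,0)-t,np.percentile(q,99,0)-t)
go(452,57.6,165,181)
```

```text
plane [ 2.75672207e-02  1.28897589e-03 -1.39362668e+01] [-29.27821737 -25.97444623 -24.53889032] [ 29.51276613  28.25200235 -11.83814485]
go d(cm) [13.95 33.38 -0.31] spin -1.0 j7 2.17 t 38.1
```

Request:
play_rows(targets=[[1, 13.9, 33.3, -0.3, -1], [1, 13.9, 33.3, -0.3, -1], [1, 13.9, 33.3, -0.3, -1], [1, 13.9, 33.3, -0.3, -1], [1, 13.9, 33.3, -0.3, -1], [1, 13.9, 33.3, -0.3, -1], [1, 13.9, 33.3, -0.3, -1], [1, 13.9, 33.3, -0.3, -1], [1, 13.9, 33.3, -0.3, -1], [1, 13.9, 33.3, -0.3, -1]])

```text
clock: 39.1
eef_pos: [454.2, 54.9, 165.7]
tool_rot: [-3.14, -0.0, -3.125]
force: [-0.6, -1.0, -1.3]
width: 59.1
gripper_force: 64.6
```

Request:
play_rows(targets=[[1, 0, 0, 3, 0], [1, 0, 0, 6, 0], [1, 0, 0, 8, 0], [1, 0, 0, 8, 0], [1, 0, 0, 8, 0]])

```text
clock: 39.6
eef_pos: [454.2, 54.2, 86.0]
tool_rot: [-3.141, -0.0, -3.127]
force: [0.1, 0.3, 0.3]
width: 58.9
gripper_force: 64.7
```

```bash
python3 -c "
from h import *
print(ctrl.read_state()['eef_pos']);go(452.2,57.7,45,181)"
```

```text
[454.24036377  54.22283557  86.00298802]
go d(cm) [0.2  0.35 4.1 ] spin -0.2 j7 1.77 t 39.6
```

Request:
play_rows(targets=[[1, 0.2, 0.3, 2, 0], [1, 0.2, 0.3, 3.5, 0], [1, 0.2, 0.3, 4, 0], [1, 0.2, 0.3, 4, 0], [1, 0.2, 0.3, 4, 0]])

```text
clock: 40.1
eef_pos: [452.6, 58.8, 47.0]
tool_rot: [-3.142, 0.002, -3.125]
force: [0.1, 0.3, -0.3]
width: 58.7
gripper_force: 64.7
```

```bash
python3 -c "
from h import *
print(ctrl.read_state()['eef_pos']);go(452.2,57.5,37,181)"
```

```text
[452.62361749  58.79036368  47.00716727]
go d(cm) [ 0.05 -0.13  1.  ] spin -0.0 j7 2.04 t 40.1
```

Request:
play_rows(targets=[[1, 0, -0.15, 0.4, 0], [1, 0, -0.15, 0.7, 0], [1, 0, -0.15, 1, 0], [1, 0, -0.15, 1, 0], [1, 0, -0.15, 1, 0]])

```text
clock: 40.6
eef_pos: [452.2, 57.6, 36.8]
tool_rot: [3.141, 0.001, -3.124]
force: [-0.6, -0.8, 0.5]
width: 59.0
gripper_force: 64.7
```

Request:
play_rows(targets=[[0, 0, 0, 0, 0], [0, 0, 0, 0, 0], [0, 0, 0, 0, 0], [0, 0, 0, 0, 0], [0, 0, 0, -5, 0], [0, 0, 0, -10, 0], [0, 0, 0, -14, 0], [0, 0, 0, -14, 0], [0, 0, 0, -14, 0]])

```text
clock: 41.5
eef_pos: [451.9, 58.1, 176.7]
tool_rot: [3.141, 0.002, -3.123]
force: [0.7, 0.7, -1.0]
width: 85.6
gripper_force: 0.0
```

```bash
python3 meas.py w19 film_reel hot_bar screw_jar
python3 - <<'E'
from h import *
z=np.load('w19.npz'); P=cloud('wrist',z['d'],z['M'])
q=P[ctrl.trace('wrist','film_reel')[0]['pixels']&(z['d']>0)]; q=q[q[:,2]>17]
A=np.c_[q[:,:2]-[452,57.6],np.ones(len(q))]; c=np.linalg.lstsq(A,q[:,2],rcond=None)[0]; print('plane',c)
m=(abs(P[...,0]-452)<50)&(abs(P[...,1]-57.6)<40)&(np.hypot(P[...,0]-452,P[...,1]-57.6)>42)&(z['d']>0)
q=P[m]; q=q[(q[:,2]>12)&(q[:,2]<24)];A=np.c_[q[:,:2]-[452,57.6],np.ones(len(q))]; print('nest top',np.linalg.lstsq(A,q[:,2],rcond=None)[0])
E
```

```text
[451.17728422  58.05538765 175.82978073] [ 3.14102857e+00 -6.37364310e-04 -3.12355386e+00] [-0.62  0.56  0.63  2.14 -0.58  0.61  2.01]
film_reel 0.74 [267. 176. 363. 273.] [20. 24.] [423. 481.] [30. 87.] [array([454.3,  59.2]), array([67.6, 63.5]), np.float64(27.9)]
   top 380 [441.4  58.3  13.8] [array([453.1,  63.1]), array([67.7, 55.3]), np.float64(20.7)]
hot_bar 0.63 [425. 156. 466. 294.] [16. 32.] [409. 490.] [134. 152.] [array([450.7, 142.5]), array([84.7, 21.3]), np.float64(0.9)]
   top 1268 [445.3 138.1  21. ] [array([450.7, 142.5]), array([84.7, 21.3]), np.float64(0.9)]
screw_jar 0.61 [535. 195. 640. 276.] [15. 58.] [429. 466.] [209. 244.] [array([457.2, 245.5]), array([78.6, 48.7]), np.float64(73.5)]
   top 3945 [447.7 226.3  56.7] [array([449.4, 226.9]), array([41.8, 36.6]), np.float64(15.0)]
plane [-2.70779359e-03 -1.51754635e-03  2.29639597e+01]
nest top [-8.37668384e-04 -3.94465738e-05  1.56077721e+01]
```

View pics/w19.png

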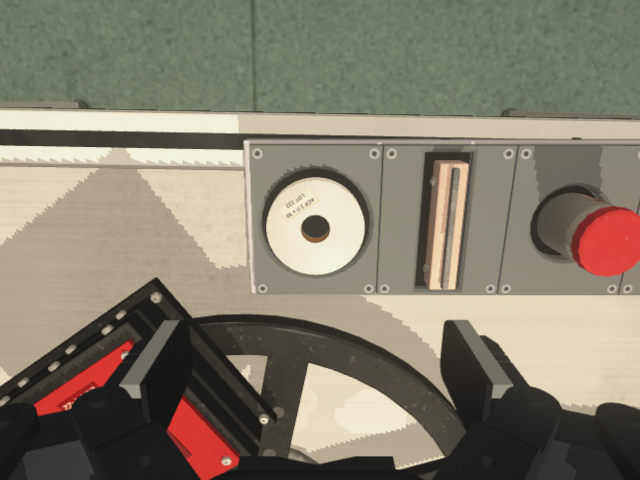

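The reel lies flat at (316,228), its top 7 mm above the block as it should be. Bar and jar are also seated, and the gripper is clear, so I'm handing in.

```bash
python3 -c "
from h import *
print(ctrl.finish_job())"
```

```text
the job is handed in; nothing more can be done
None
```

All five parts measured flat and centred in their own nests (within about 3 mm), and I handed the job in at about 42 s on the robot's clock; no verdict came back.

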